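# Hold a steel strap in the blow-off box

### The arm

A 7-joint arm with a two-finger parallel gripper is mounted at the origin on the work surface. World frame = base frame: x ahead of the robot, y to its left, z up, the work surface at z = 0. Lengths are in m, angles in rad, forces in N, time in s.
With the tool pointing down it reaches from about 0.4 to 0.925 m from the base axis. Payload 4.1 kg.
Tool frame: the origin (TCP) lies at the very end of the fingers, on their centre line; the grasp point (between the pads) lies 19 mm behind it (ctrl.grip_point_offset is the distance from the TCP to the grasp point, in m); x points along the fingers, y is the direction in which the jaws open and shut, and the axes are right-handed (so a half turn about x gives the same grasp; the last joint's range is limited). The gripper opens to 85 mm and grips with 20 to 120 N. Pads are 22 mm wide; open, the fingers measure 114 mm over their backs; the gripper's body (76 mm by 85 mm) begins 54 mm behind the grasp point. The pads swing forward as they close: fully open they stand 13 mm farther back than shut.
Start: joints at [-1.237, 0.398, 0.045, 1.537, -0.019, 1.207, -0.051], TCP at [0.273, 0.59, 0.231] pointing down, gripper open.
Joint ranges: [-2.82, 2.82], [-0.49, 2.23], [-1.37, 1.46], [0, 2.46], [-1.36, 4.5], [0.23, 2], [-2.94, 2.94]. Speed limits (rad/s): [2.57, 2.57, 3.14, 3.14, 3.14, 3.14, 3.14].

### API

Orientations are given as a unit quaternion [x, y, z, w].
In Python, from bench import ctrl gives the robot as it stands. The module is installed in compiled form; this text tells all that it offers.
- The arm moves only by the tool step_arm, never from a script. Its argument "series" is a list of rows, each an object with "travel": the shift along the tool's x, y, z in mm, a list of three; "twist": the turn, a rotation vector about the tool's x, y, z in degrees, a list of three. In form: [{"travel": [x, y, z], "twist": [wx, wy, wz]}, ...]. A call has 1 to 20 rows; each row is the pose to reach, as a shift and turn from the pose measured when the call began, along the tool's axes at that moment; what a row does not reach only later rows make up. A row lasts 1/12 s, in which the tool goes at most 41.7 mm and 7.16 degrees, less where a joint would pass 70% of its speed; a pose out of reach is approached as far as the arm can. A call with a gripper value outside its range is refused whole. "grip" is the finger opening in mm, from 0 to 85.4, set as the call begins (left out, the last holds). The fingers move at their own pace and stop on an object; "newtons" is the grip in N (left out, the last holds). Time passes only in rows, so rows that repeat a pose let the fingers close. It gives the time, the measured TCP pose, the force and the opening at its end, in the units of the state.
- ctrl.get_obs(): the state, without advancing time (a new reading comes with each control period).
- ctrl.get_image(name): name is "scene" or "top" or "wrist"; returns (picture, depth): 420x560x3 uint8, red, green, blue; 420x560 float32, m along the optical axis (not along the pixel's ray), 0 where there is no reading.
- ctrl.camera_model(name): a dict with "intrinsics" (3x3 intrinsics, pixels), "T" (4x4, takes a point from camera to world coordinates); the wrist camera has in their place "mount" (4x4, takes a point from camera to tool coordinates, whose origin is the TCP and whose axes are the tool frame's). Camera axes: x right, y down, z forward; pixel columns grow to the right and rows downward; lengths in m; the calibration is good to about 2 mm. The wrist camera is an equidistant fisheye: a pixel r from the principal point sees the ray r / f radians off the axis. A picture is of the moment at which its call begins: read the wrist's pose just before it. camera_model takes no time and is no camera call.
- ctrl.hand_in(): hands the job in, once; it reports no verdict.
The state is a dict: "clock": time; "joint_positions": joint angles; "joint_vel": joint speeds; "effort": joint torques, N m; "eef_pos": TCP position; "eef_rot": TCP orientation; "ft_force": force on the tool from outside, world axes, zero at the start; "torque": the same for the moment, N m; "width": finger opening in m.
Only numpy, scipy, OpenCV 4.12 (cv2) and the standard library are available. Lean on these libraries where they do the work, as an engineer would, in place of code of your own. Each camera call takes 0.05 s, during which the arm holds its last target.

### The job

Slide the shutter on the lid of the blow-off box by its grip all the way to its end stop, so that the slot in the lid is open. Then take the longer of the two steel straps out of the wooden block, lower its bevelled end through the slot until about 50 mm of it is inside the box, and finish while holding it there in the gripper, upright and still. Leave the shorter strap, the jar, the can and the wrench where they are.

Things in the scene. Friction and masses are not known exactly. Their poses are not given: they have to be found in the camera images.
- blow_box: Fixed grey sheet-metal box, hollow, 200 (x) x 260 (y) x 150 mm high, with a clear window in its +x side and an 8 mm thick aluminium lid. Origin: centre of its underside, on the bench; z up. Two guide rails 7 mm high run along y on the lid, their inner sides 28 mm either side of the slot's middle line; a stop bar joins them at the +y end. The chamber's floor is 142 mm below the lid's top face.
- slot (a point): Centre of the slot in the lid, at the level of the lid's top face, 150 mm above the bench, 50 mm to -y of the box's middle. The slot measures 12 mm along the box's x and 42 mm along its y (the strap plus 2 mm) and goes through the lid; its axes are those of the box, z up.
- shutter (a joint): Sliding steel shutter plate on the lid, 52 (x) x 60 (y) x 4 mm, that covers the slot when shut. Value in m: 0 = shut, centred on the slot; it grows as the shutter slides along the box's +y and ends at the end stop, 0.075 = fully open (at the start 0 to 0.02). It slides against about 2 N of friction and stays where it is left.
- shutter_grip (a point): Top centre of the upright black grip block in the middle of the shutter: 24 mm along the box's x, 20 mm along its y; this point is 50 mm above the lid's top face, and the block reaches down to the shutter plate, 46 mm lower. It moves with the shutter.
- block: Fixed wooden block, 70 (x) x 170 (y) x 45 mm high, origin: centre of its underside. Two sockets in its top, at y = -42 and +42 mm, each 13 mm along x and 43 mm along y and 33 mm deep; a strap stands in each, in either order.
- long_strap: The longer flat steel strap, 130 mm long, 40 mm wide, 10 mm thick, about 0.4 kg, standing upright in a socket, 97 mm of it above the block. Origin: middle of its lower end; z along its length (up), y across its width, x through its thickness. The lowest 18 mm are bevelled, down to 4 x 28 mm at the end. Told from the other by its length only.
- strap_top (a point): Middle of the upper end of the long strap, 130 mm from its lower end.
- short_strap: The shorter steel strap, 85 mm long, otherwise alike, standing in the other socket, 52 mm of it above the block; origin: middle of its lower end. Leave alone.
- jar: Closed grey jar with a steel lid, 70 mm across, 90 mm high, origin under its centre. Leave alone.
- can: Closed metal can, 60 mm across, 110 mm high, origin under its centre. Leave alone.
- wrench: Wrench lying on the bench, 170 mm long, along its x. Leave alone.
Not all that is in view belongs to the job. Leave any pink or purple look-alike of the long_strap alone.

How it is judged:
On the way, in this order (a step that is already met when the one before it is completed fails the run):
1. the shutter is slid fully open, to its end stop (value of joint shutter above 0.071 m), for 0.2 s.
2. the long strap is lifted clear of the block in the gripper (height (world z) of long_strap above 0.06 m and contact force between the fingers and long_strap above 2 N), for 0.2 s.
At the end, for the whole second after the job is handed in: Shutter still open (above 0.069 m); long strap in the slot, bevelled end down, its lower end 35 to 75 mm below the lid's top and within 10 mm of the slot's centre in x and y, within 0.12 rad of upright, at rest, gripped (over 2 N) and pressed against the box by less than 15 N (value of joint shutter above 0.069 m and z of long_strap in the frame of slot between -0.075 and -0.035 m and x of long_strap in the frame of slot between -0.01 and 0.01 m and y of long_strap in the frame of slot between -0.01 and 0.01 m and angle between long_strap's own z axis and vertical below 0.12 rad and height (world z) of strap_top above 0.19 m and contact force between the fingers and long_strap above 2 N and contact force between long_strap and blow_box below 15 N and linear speed of long_strap below 0.02 m/s and angular speed of long_strap below 0.2 rad/s); the arm keeps its last pose, push and grip.
It fails at once if the shorter strap is moved by more than 30 mm (distance of short_strap from where it was at the start of the episode above 0.03 m).
It fails at once if the jar is moved by more than 30 mm (distance of jar from where it was at the start of the episode above 0.03 m).
It fails at once if the can is moved by more than 30 mm (distance of can from where it was at the start of the episode above 0.03 m).
It fails at once if the wrench is moved by more than 30 mm (distance of wrench from where it was at the start of the episode above 0.03 m).
It also fails if it takes over 56 s, if anything falls off the work surface, if the arm or the gripper's body presses on something with over 40 N, if the wrist force passes 120 N, or if a joint passes its speed limit or range.

## Working session

There is one attempt and no reset: what is moved stays moved. The work goes in short steps, Python scripts to look and compute and a tool call to move; the robot and the scene stay as the last step left them, time stands still between calls to the robot, and variables do not carry over. Pictures are saved under pics/ and viewed, and the job is handed in when it is done.

Besides the shell and the picture viewer there is one more tool, called after ">>>" by a JSON object that holds its "api" and its "payload". step_arm: Moves the arm, as the interface text tells. Its arguments: {"type":"object","properties":{"series":{"type":"array"},"grip":{"type":"number"},"newtons":{"type":"number"}},"required":["series"]}

```bash
mkdir -p pics
python3 - <<'E'
from bench import ctrl
import cv2,numpy as np
o=ctrl.get_obs(); print({k:np.round(v,4).tolist() for k,v in o.items()}, ctrl.grip_point_offset)
for n in ["scene","top"]:
    im,d=ctrl.get_image(n); cv2.imwrite(f"pics/{n}0.png",im[...,::-1]); np.save(f"pics/{n}0d.npy",d)
    m=ctrl.camera_model(n); print(n,np.round(m["intrinsics"],2).tolist(),np.round(m["T"],4).tolist())
E
```

```text
{'clock': 0.0, 'joint_positions': [-1.237, 0.3992, 0.0451, 1.5379, -0.0187, 1.2069, -0.0507], 'joint_vel': [0.0006, -0.0007, 0.0, -0.0003, 0.0017, -0.0018, 0.0002], 'effort': [0.0, -47.5126, 1.3646, -25.4225, 0.0116, 0.0097, -0.0], 'eef_pos': [0.2723, 0.5895, 0.2302], 'eef_rot': [0.1511, 0.6907, -0.1525, 0.6905], 'ft_force': [-0.0928, -0.4754, -0.5725], 'torque': [-0.0243, 0.0522, -0.0057], 'width': 0.0851} 0.0187
scene [[427.77, 0.0, 285.33], [0.0, 427.77, 211.46], [0.0, 0.0, 1.0]] [[0.8635, 0.2442, -0.4414, 1.1412], [0.5038, -0.4609, 0.7306, -0.9267], [-0.0251, -0.8532, -0.521, 0.8278], [0.0, 0.0, 0.0, 1.0]]
top [[539.43, 0.0, 278.52], [0.0, 539.43, 210.28], [0.0, 0.0, 1.0]] [[-0.0236, -0.9816, 0.1893, 0.2713], [-0.9997, 0.0241, 0.0002, 0.018], [-0.0048, -0.1892, -0.9819, 1.6557], [0.0, 0.0, 0.0, 1.0]]
```

View pics/scene0.png

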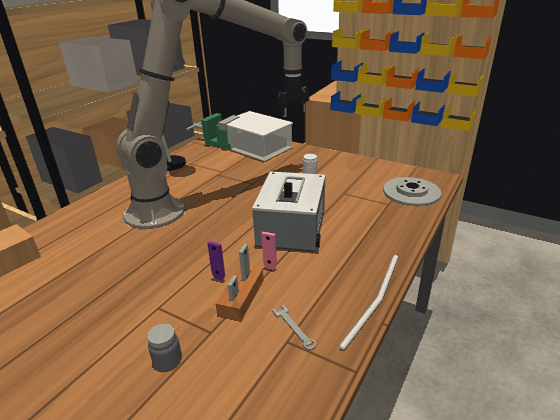

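View pics/top0.png

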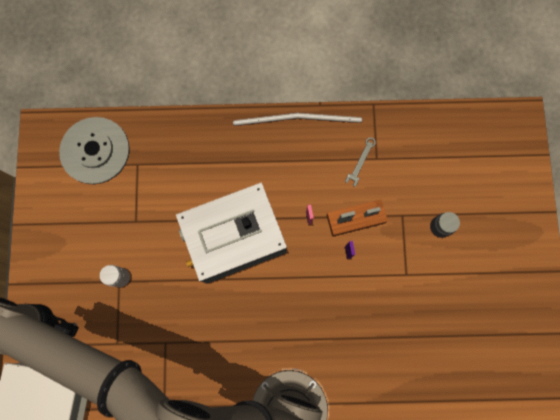

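The top view shows the box at about (231,232), with the grip at (247,223). The block is at (357,219) with straps at (347,216) and (373,211). Look-alikes are the pink one at (310,214) and the purple one at (351,249). In the scene view the grey straps are at (244,262), which looks taller, and (233,288). I'll enlarge these.

Run:
```python
import cv2,numpy as np
t=cv2.imread("pics/top0.png"); s=cv2.imread("pics/scene0.png")
cv2.imwrite("pics/topbox.png",cv2.resize(t[175:285,165:295],None,fx=6,fy=5.4,interpolation=cv2.INTER_CUBIC)[:, :780] if 0 else cv2.resize(t[180:280,170:300],None,fx=6,fy=6,interpolation=cv2.INTER_CUBIC))
cv2.imwrite("pics/topblk.png",cv2.resize(t[195:265,295:395],None,fx=8,fy=8,interpolation=cv2.INTER_CUBIC))
cv2.imwrite("pics/sceneblk.png",cv2.resize(s[220:330,195:335],None,fx=5,fy=5,interpolation=cv2.INTER_CUBIC))
```

```text
(no output)
```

View pics/topbox.png

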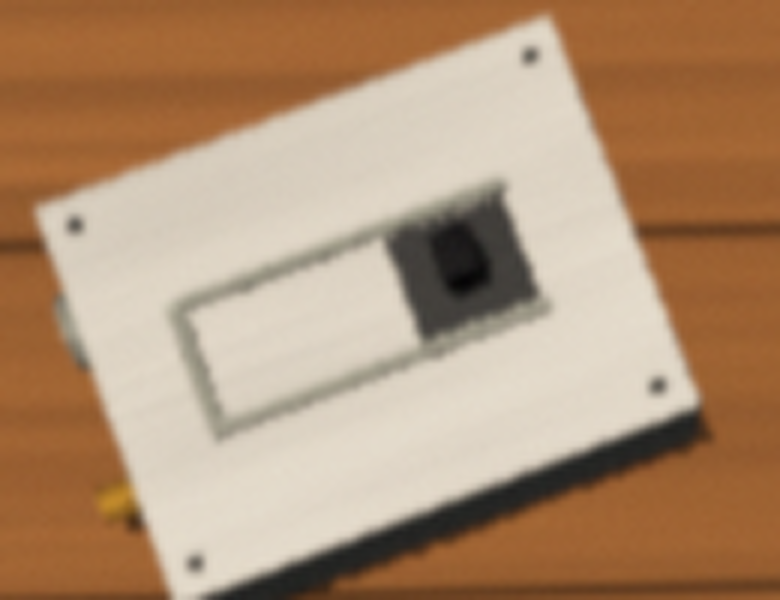

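View pics/topblk.png

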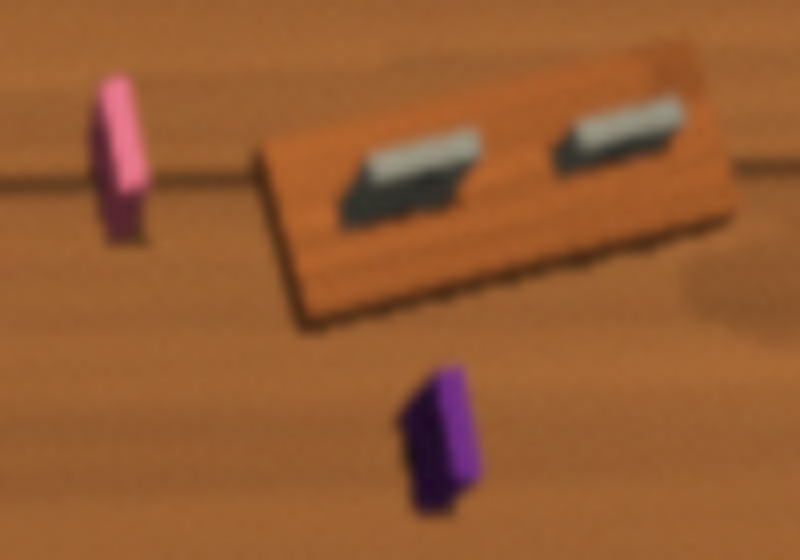

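View pics/sceneblk.png

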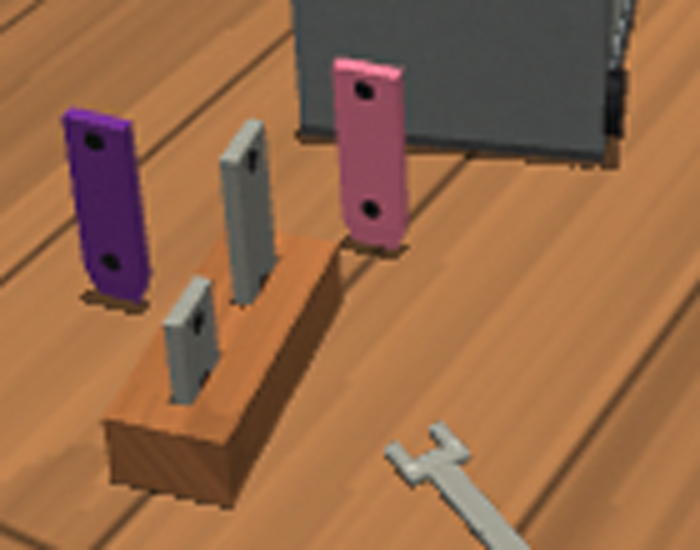

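The taller grey strap (topblk crop (425,155), nearer the box) is the long one. The pink and purple pieces are decoys and the short strap is at crop (630,122). Next I'll compute positions.

```bash
cat > h.py <<'E'
import numpy as np, cv2
from bench import ctrl
def ray(n,u,v,z):
    m=ctrl.camera_model(n);K=m["intrinsics"];T=m["T"]
    d=T[:3,:3]@np.linalg.solve(K,[u,v,1]); return T[:3,3]+d*(z-T[2,3])/d[2]
E
python3 - <<'E'
from h import *
c=lambda x,y,ox,oy,s:((x+.5)/s-.5+ox,(y+.5)/s-.5+oy)
L=np.array([ray("top",*c(x,y,170,180,6),.15) for x,y in [(38,207),(550,15),(700,403),(178,600)]])
print("lid",L.round(4).tolist(), [np.linalg.norm(L[i]-L[i-1]).round(4) for i in range(4)])
ey=(L[0]-L[1]+L[3]-L[2]);ex=(L[1]-L[2]+L[0]-L[3])
print("centre",L.mean(0),"yaw from y",np.degrees(np.arctan2(-ey[0],ey[1])),"from x",np.degrees(np.arctan2(ex[1],ex[0])))
holes=np.array([ray("top",*c(x,y,170,180,6),.15) for x,y in [(75,225),(531,55),(657,385),(195,563)]]);print("holes ctr",holes.mean(0))
print("shutter corners",[ray("top",*c(x,y,170,180,6),.154)[:2].round(4).tolist() for x,y in [(385,235),(500,193),(540,300),(425,342)]])
print("grip top",[ray("top",*c(x,y,170,180,6),.2)[:2].round(4).tolist() for x,y in [(432,230),(472,222),(490,268),(450,280)]])
B=np.array([ray("top",*c(x,y,295,195,8),.045) for x,y in [(260,150),(690,42),(735,213),(303,325)]])
print("block",B.round(4).tolist(),B.mean(0)); e=B[0]-B[1]+B[3]-B[2];print("yaw",np.degrees(np.arctan2(-e[0],e[1])))
P=np.array([ray("top",*c(x,y,295,195,8),.142) for x,y in [(366,157),(475,130),(482,155),(375,182)]])
print("strap top",P.round(4).tolist(),P.mean(0)); e=P[0]-P[1]+P[3]-P[2];print("yaw",np.degrees(np.arctan2(-e[0],e[1])))
P=np.array([ray("top",*c(x,y,295,195,8),.097) for x,y in [(573,127),(680,97),(684,120),(583,147)]]);print("short",P.mean(0))
d=np.load("pics/top0d.npy")
m=ctrl.camera_model("top")
for u,v in [(185+30,260),(347,216),(348,214),(373,211),(247,222)]:
    z=d[v,u]; p=m["T"][:3,:3]@(np.linalg.solve(m["intrinsics"],[u,v,1])*z)+m["T"][:3,3]; print((u,v),p.round(4))
from scipy.spatial.transform import Rotation as R
o=ctrl.get_obs();print(R.from_quat(o["eef_rot"]).as_matrix().round(3))
print(ctrl.camera_model("wrist"))
E
```

```text
lid [[0.5578, 0.31, 0.15], [0.6453, 0.0659, 0.15], [0.4569, -0.0009, 0.15], [0.3711, 0.2429, 0.15]] [np.float64(0.1983), np.float64(0.2593), np.float64(0.1999), np.float64(0.2585)]
centre [0.50776785 0.15449196 0.15      ] yaw from y 19.55008990204341 from x 19.65823399309298
holes ctr [0.50709407 0.15546298 0.15      ]
shutter corners [[0.5396, 0.1454], [0.5584, 0.091], [0.5068, 0.0729], [0.4882, 0.1271]]
grip top [[0.5331, 0.12], [0.5364, 0.1017], [0.5149, 0.0938], [0.5098, 0.1121]]
block [[0.5689, -0.1288, 0.045], [0.6067, -0.2943, 0.045], [0.5402, -0.3074, 0.045], [0.5015, -0.1422, 0.045]] [ 0.55431079 -0.218171    0.045     ]
yaw 13.044418963452276
strap top [[0.5475, -0.1576, 0.142], [0.5563, -0.1969, 0.142], [0.5472, -0.199, 0.142], [0.5384, -0.1604, 0.142]] [ 0.54733304 -0.17848005  0.142     ]
yaw 12.788352922601149
short [ 0.56610634 -0.26038338  0.097     ]
(215, 260) [0.4243 0.1988 0.1522]
(347, 216) [ 0.5415 -0.1763  0.1432]
(348, 214) [ 0.5477 -0.1797  0.1409]
(373, 211) [ 0.5626 -0.259   0.0983]
(247, 222) [0.5224 0.1057 0.1944]
[[-0.001  0.419  0.908]
 [-0.002  0.908 -0.419]
 [-1.    -0.002  0.   ]]
{'intrinsics': array([[325.1922621 ,   0.        , 276.89852056],
       [  0.        , 325.1922621 , 209.60194285],
       [  0.        ,   0.        ,   1.        ]]), 'mount': array([[-1.21248854e-06, -2.72925130e-01,  9.62035277e-01,
        -1.42715375e-01],
       [ 9.99999395e-01,  1.05790465e-03,  3.01383181e-04,
         8.10188293e-04],
       [-1.09999664e-03,  9.62034695e-01,  2.72924963e-01,
        -7.05277953e-02],
       [ 0.00000000e+00,  0.00000000e+00,  0.00000000e+00,
         1.00000000e+00]])}
```

```bash
cat >> h.py <<'E'
from scipy.spatial.transform import Rotation as R
def plan(p,yaw,o=None):
    "yaw deg = heading of tool y in world; prints travel(mm), twist(deg)"
    o=o or ctrl.get_obs(); R0=R.from_quat(o["eef_rot"]).as_matrix()
    best=None
    for k in (0,180):
        a=np.radians(yaw+k); x=np.array([0,0,-1.]);y=np.array([np.cos(a),np.sin(a),0]);Rt=np.c_[x,y,np.cross(x,y)]
        w=np.degrees(R.from_matrix(R0.T@Rt).as_rotvec())
        if best is None or np.linalg.norm(w)<np.linalg.norm(best): best=w
    print("travel",(R0.T@(np.array(p)-o["eef_pos"])*1e3).round(1).tolist(),"twist",best.round(2).tolist())
def wpix(P,T):
    "world point -> wrist pixel"
    m=ctrl.camera_model("wrist");K=m["intrinsics"];M=T@m["mount"]
    q=M[:3,:3].T@(np.array(P)-M[:3,3]);th=np.arctan2(np.hypot(q[0],q[1]),q[2]);ph=np.arctan2(q[1],q[0])
    return K[0,2]+K[0,0]*th*np.cos(ph),K[1,2]+K[0,0]*th*np.sin(ph)
def wray(u,v,z,T):
    m=ctrl.camera_model("wrist");K=m["intrinsics"];M=T@m["mount"]
    a=(u-K[0,2])/K[0,0];b=(v-K[1,2])/K[0,0];th=np.hypot(a,b);s=np.sinc(th/np.pi)
    d=M[:3,:3]@np.array([a*s,b*s,np.cos(th)]); return M[:3,3]+d*(z-M[2,3])/d[2]
def pose():
    o=ctrl.get_obs();T=np.eye(4);T[:3,:3]=R.from_quat(o["eef_rot"]).as_matrix();T[:3,3]=o["eef_pos"];return T
E
python3 - <<'E'
from h import *
plan([.5233,.1068,.27],19.6)
for n,u,v in [("pink",310,208),("purple",352,247)]: print(n,ray("top",u,v,.13))
E
```

```text
travel [-39.0, -333.1, 430.2] twist [45.61, 0.05, 0.09]
pink [ 0.56992613 -0.07254376  0.13      ]
purple [ 0.45411762 -0.18789254  0.13      ]
```

>>> {"api": "step_arm", "payload": {"series": [{"travel":[-39,0,0],"twist":[0,0,0]},{"travel":[-39,-333,430],"twist":[45.6,0,0]},{"travel":[-39,-333,430],"twist":[45.6,0,0]},{"travel":[-39,-333,430],"twist":[45.6,0,0]},{"travel":[-39,-333,430],"twist":[45.6,0,0]},{"travel":[-39,-333,430],"twist":[45.6,0,0]},{"travel":[-39,-333,430],"twist":[45.6,0,0]},{"travel":[-39,-333,430],"twist":[45.6,0,0]},{"travel":[-39,-333,430],"twist":[45.6,0,0]},{"travel":[-39,-333,430],"twist":[45.6,0,0]},{"travel":[-39,-333,430],"twist":[45.6,0,0]},{"travel":[-39,-333,430],"twist":[45.6,0,0]},{"travel":[-39,-333,430],"twist":[45.6,0,0]},{"travel":[-39,-333,430],"twist":[45.6,0,0]},{"travel":[-39,-333,430],"twist":[45.6,0,0]},{"travel":[-39,-333,430],"twist":[45.6,0,0]},{"travel":[-39,-333,430],"twist":[45.6,0,0]},{"travel":[-39,-333,430],"twist":[45.6,0,0]}], "grip": 60}}

```text
clock: 1.6
eef_pos: [0.5224, 0.1089, 0.2696]
eef_rot: [0.406, 0.579, -0.407, 0.578]
ft_force: [0.2, 0.8, 0.1]
width: 0.0599
```

Run:
```python
from h import *
T=pose(); print(T.round(4).tolist(), ctrl.get_obs()["joint_positions"].round(3) if 0 else np.round(ctrl.get_obs()["joint_positions"],3))
im,d=ctrl.get_image("wrist"); cv2.imwrite("pics/w1.png",im[...,::-1]); np.save("pics/w1T.npy",T)
im,d=ctrl.get_image("top"); cv2.imwrite("pics/top1.png",cv2.resize(im[150:290,140:320,::-1],None,fx=4,fy=4))
plan([.5233,.1068,.165],19.6)
g=np.array([.5233,.1068]);print([np.round(wpix([*g,z],T),1).tolist() for z in (.2,)])
```

```text
[[-0.0017, 0.941, 0.3383, 0.5224], [-0.001, 0.3383, -0.941, 0.1089], [-1.0, -0.002, 0.0004, 0.2696], [0.0, 0.0, 0.0, 1.0]] [-0.707  0.177  0.484  1.771 -0.087  1.217  0.146]
travel [104.8, 0.2, 2.3] twist [0.21, 0.04, 0.09]
[[277.8, 227.4]]
```

View pics/w1.png

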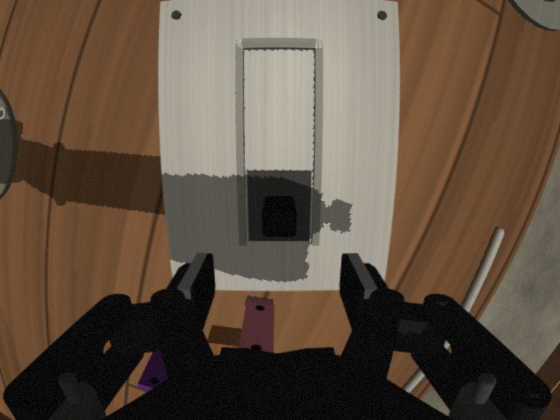

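The wrist view shows the grip at (279,217), centred between the fingers. The rails are symmetric about x=279, so the yaw is right. I'll descend and grip.

>>> {"api": "step_arm", "payload": {"series": [{"travel":[30,0,2],"twist":[0.2,0,0]},{"travel":[60,0,2],"twist":[0.2,0,0]},{"travel":[85,0,2],"twist":[0.2,0,0]},{"travel":[104,0,2],"twist":[0.2,0,0]},{"travel":[104,0,2],"twist":[0.2,0,0]}]}}

```text
clock: 2.12
eef_pos: [0.5193, 0.1078, 0.1618]
eef_rot: [0.404, 0.58, -0.41, 0.576]
ft_force: [-0.7, 0.8, 0.0]
width: 0.0599
```

>>> {"api": "step_arm", "payload": {"series": [{"travel":[0,0,0],"twist":[0,0,0]},{"travel":[0,0,0],"twist":[0,0,0]},{"travel":[0,0,0],"twist":[0,0,0]},{"travel":[0,0,0],"twist":[0,0,0]},{"travel":[0,0,0],"twist":[0,0,0]},{"travel":[0,0,0],"twist":[0,0,0]},{"travel":[0,0,0],"twist":[0,0,0]}], "grip": 10, "newtons": 30}}

```text
clock: 2.7
eef_pos: [0.5231, 0.11, 0.1636]
eef_rot: [0.406, 0.579, -0.407, 0.579]
ft_force: [6.5, 2.8, -7.1]
width: 0.0236
```

>>> {"api": "step_arm", "payload": {"series": [{"travel":[0,0,-12],"twist":[0,0,0]},{"travel":[0,0,-24],"twist":[0,0,0]},{"travel":[0,0,-36],"twist":[0,0,0]},{"travel":[0,0,-48],"twist":[0,0,0]},{"travel":[0,0,-58],"twist":[0,0,0]},{"travel":[0,0,-66],"twist":[0,0,0]},{"travel":[0,0,-66],"twist":[0,0,0]},{"travel":[0,0,-66],"twist":[0,0,0]}]}}

```text
clock: 3.37
eef_pos: [0.5003, 0.1735, 0.1636]
eef_rot: [0.406, 0.579, -0.406, 0.578]
ft_force: [1.9, 2.5, -8.3]
width: 0.0232
```

>>> {"api": "step_arm", "payload": {"series": [{"travel":[0,0,-4],"twist":[0,0,0]},{"travel":[0,0,-8],"twist":[0,0,0]},{"travel":[0,0,-12],"twist":[0,0,0]},{"travel":[0,0,-12],"twist":[0,0,0]}]}}

```text
clock: 3.7
eef_pos: [0.4981, 0.1797, 0.1636]
eef_rot: [0.406, 0.576, -0.408, 0.58]
ft_force: [6.5, -9.0, -9.3]
width: 0.0235
```

>>> {"api": "step_arm", "payload": {"series": [{"travel":[0,0,-5],"twist":[0,0,0]},{"travel":[0,0,-8],"twist":[0,0,0]},{"travel":[0,0,-8],"twist":[0,0,0]},{"travel":[0,0,-8],"twist":[0,0,0]}]}}

```text
clock: 4.03
eef_pos: [0.4982, 0.1796, 0.1636]
eef_rot: [0.405, 0.573, -0.411, 0.582]
ft_force: [7.7, -12.9, -9.1]
width: 0.0237
```

Run:
```python
from h import *
T=pose(); print(np.round(ctrl.get_obs()["ft_force"],1))
im,d=ctrl.get_image("wrist"); cv2.imwrite("pics/w2.png",im[...,::-1]); np.save("pics/w2T.npy",T)
im,d=ctrl.get_image("scene"); cv2.imwrite("pics/s2.png",cv2.resize(im[150:270,230:350,::-1],None,fx=5,fy=5))
```

```text
[  7.7 -12.9  -9.1]
```

View pics/w2.png

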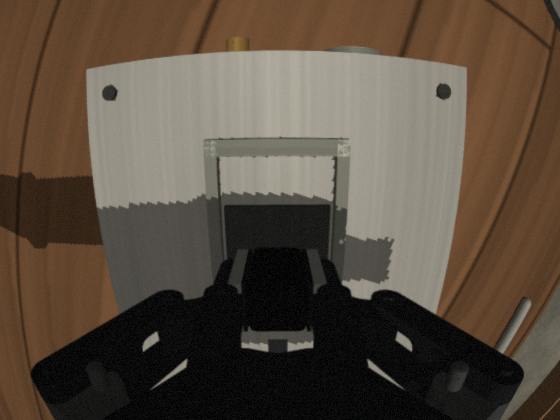

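View pics/s2.png

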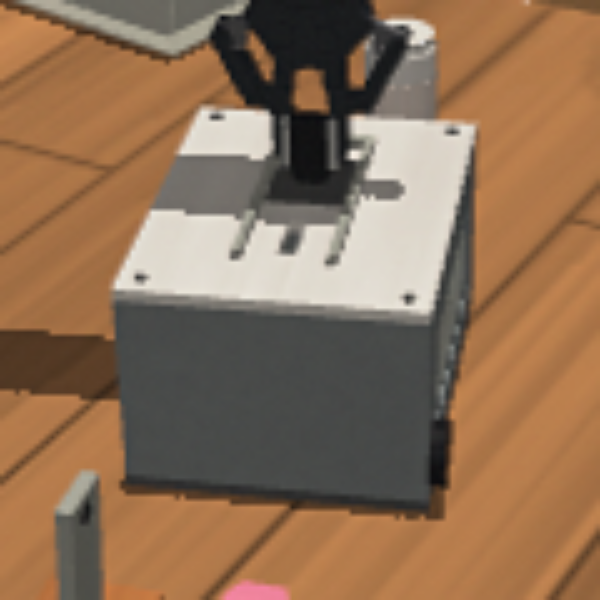

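Run:
```python
from h import *
T=np.load("pics/w2T.npy")
c=np.array([.5077,.155]);a=np.radians(19.6);ex=np.array([np.cos(a),np.sin(a)]);ey=np.array([-np.sin(a),np.cos(a)])
B=lambda p:np.round([(p[:2]-c)@ex*1e3,(p[:2]-c)@ey*1e3],1)
for n,u,v,z in [("sh edge",277,205,.154),("sh L",225,205,.154),("sh R",329,205,.154),("bar in",277,156,.157),("bar out",277,139,.157),("lidL",88,70,.15),("lidR",466,70,.15),("lid mid",277,52,.15),("holeL",110,93,.15),("holeR",443,91,.15)]:
    print(n,B(wray(u,v,z,T)))
print("tcp",B(T[:3,3]))
for x,y in [(200,375),(165,305)]: print(B(ray("top",(x)/6+170,(y)/6+180,.157)))
```

```text
sh edge [-0.9 56.1]
sh L [-26.3  56.2]
sh R [24.4 56.1]
bar in [-0.9 80.3]
bar out [-0.9 88.1]
lidL [-100.1  129.2]
lidR [ 98.5 129.2]
lid mid [ -0.9 129.5]
holeL [-86.3 115. ]
holeR [ 84.1 115.9]
tcp [-0.7 26.4]
[-6.7 82.9]
[30.4 87.2]
```

Shutter edge is at box y = +56 mm (expected 55) with 13 N against the stop, so it's fully open. I'll release it and rise over the slot.

>>> {"api": "step_arm", "payload": {"series": [{"travel":[0,0,0],"twist":[0,0,0]},{"travel":[0,0,0],"twist":[0,0,0]},{"travel":[0,0,0],"twist":[0,0,0]},{"travel":[0,0,0],"twist":[0,0,0]},{"travel":[0,0,0],"twist":[0,0,0]},{"travel":[-25,0,0],"twist":[0,0,0]},{"travel":[-60,0,0],"twist":[0,0,0]},{"travel":[-100,0,0],"twist":[0,0,0]},{"travel":[-120,0,20],"twist":[0,0,0]},{"travel":[-120,0,55],"twist":[0,0,0]},{"travel":[-120,0,75],"twist":[0,0,0]},{"travel":[-120,0,75],"twist":[0,0,0]},{"travel":[-120,0,75],"twist":[0,0,0]},{"travel":[-120,0,75],"twist":[0,0,0]}], "grip": 55}}

```text
clock: 5.3
eef_pos: [0.522, 0.1121, 0.2847]
eef_rot: [0.405, 0.573, -0.41, 0.582]
ft_force: [0.0, 0.6, -0.3]
width: 0.0551
```

Run:
```python
from h import *
T=pose(); print(np.round(ctrl.get_obs()["joint_vel"],3))
im,d=ctrl.get_image("wrist"); np.save("pics/w3T.npy",T); cv2.imwrite("pics/w3.png",im[...,::-1])
cv2.imwrite("pics/w3c.png",cv2.resize(im[130:280,180:380,::-1],None,fx=4,fy=4,interpolation=cv2.INTER_CUBIC))
```

```text
[-0.012  0.003 -0.014  0.002  0.003 -0.004  0.002]
```

View pics/w3c.png

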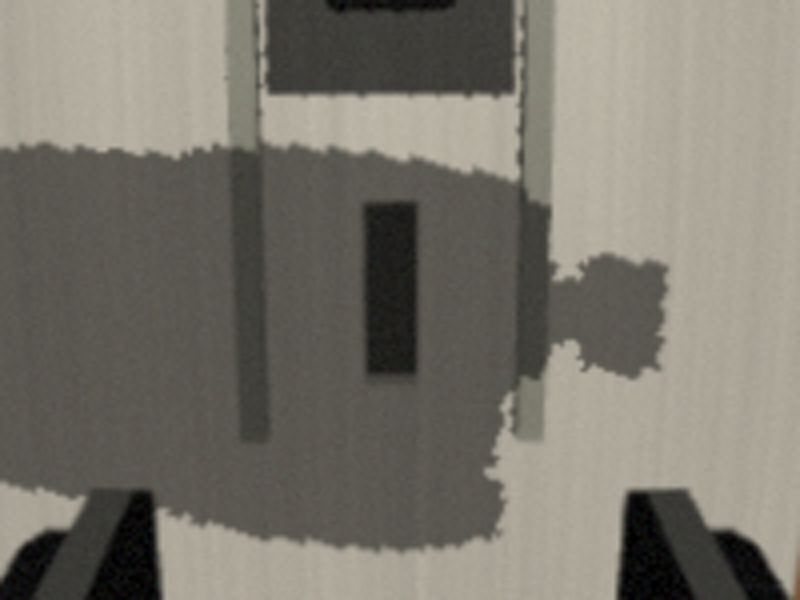

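The slot is fully uncovered in the crop (364–416, 203–376), and the shutter edge is well clear at row 95.

Run:
```python
from h import *
T=np.load("pics/w3T.npy")
P=np.array([wray((x+.5)/4-.5+180,(y+.5)/4-.5+130,.15,T) for x,y in [(364,203),(416,203),(416,377),(366,377)]])
print(P.round(4).tolist(),P.mean(0)); e=P[0]-P[3]+P[1]-P[2];print(np.degrees(np.arctan2(-e[0],e[1])),np.linalg.norm(e)/2,np.linalg.norm(P[1]-P[0]))
plan([.5465,-.178,.27],13)
```

```text
[[0.5112, 0.1257, 0.15], [0.5218, 0.1295, 0.15], [0.5354, 0.092, 0.15], [0.5248, 0.0882, 0.15]] [0.52331711 0.10885088 0.15      ]
19.991235359640626 0.039832509078989546 0.011261085100145467
travel [18.6, -74.5, 281.6] twist [6.65, 0.84, -0.1]
```

>>> {"api": "step_arm", "payload": {"series": [{"travel":[18,-74,281],"twist":[6.7,0.8,-0.1]},{"travel":[18,-74,281],"twist":[6.7,0.8,-0.1]},{"travel":[18,-74,281],"twist":[6.7,0.8,-0.1]},{"travel":[18,-74,281],"twist":[6.7,0.8,-0.1]},{"travel":[18,-74,281],"twist":[6.7,0.8,-0.1]},{"travel":[18,-74,281],"twist":[6.7,0.8,-0.1]},{"travel":[18,-74,281],"twist":[6.7,0.8,-0.1]},{"travel":[18,-74,281],"twist":[6.7,0.8,-0.1]},{"travel":[18,-74,281],"twist":[6.7,0.8,-0.1]},{"travel":[18,-74,281],"twist":[6.7,0.8,-0.1]},{"travel":[18,-74,281],"twist":[6.7,0.8,-0.1]},{"travel":[18,-74,281],"twist":[6.7,0.8,-0.1]}], "grip": 45}}

```text
clock: 6.35
eef_pos: [0.5474, -0.1747, 0.2704]
eef_rot: [0.439, 0.554, -0.439, 0.554]
ft_force: [-0.1, -0.8, 0.1]
width: 0.0452
```

Run:
```python
from h import *
T=pose()
im,d=ctrl.get_image("wrist"); np.save("pics/w4T.npy",T); cv2.imwrite("pics/w4.png",im[...,::-1])
cv2.imwrite("pics/w4c.png",cv2.resize(im[130:330,180:380,::-1],None,fx=3,fy=3,interpolation=cv2.INTER_CUBIC))
print(T.round(3).tolist(),np.round(wpix([.5465,-.178,.142],T),1))
plan([.5465,-.178,.27],13)
```

```text
[[0.0, 0.974, 0.228, 0.547], [0.0, 0.228, -0.974, -0.175], [-1.0, 0.0, -0.0, 0.27], [0.0, 0.0, 0.0, 1.0]] [275.6 206. ]
travel [0.5, -1.4, 2.7] twist [0.16, -0.01, -0.01]
```

View pics/w4c.png

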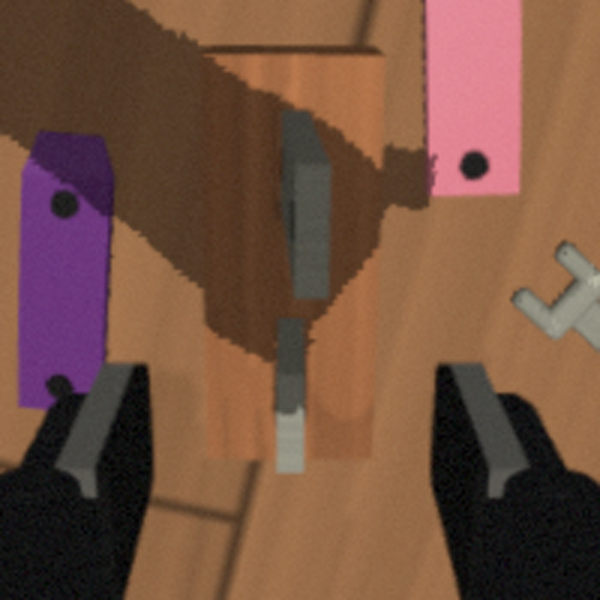

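View pics/w4.png

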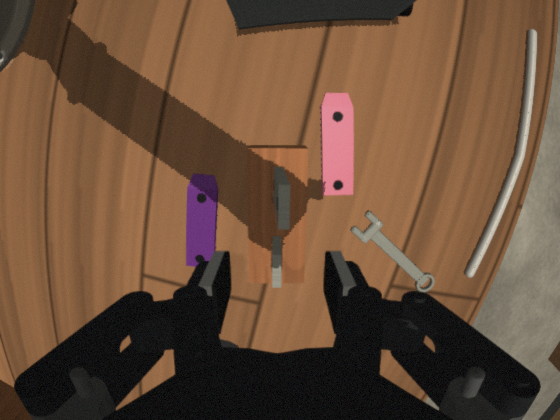

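Run:
```python
from h import *
T=np.load("pics/w4T.npy")
f=lambda x,y,z:wray((x+.5)/3-.5+180,(y+.5)/3-.5+130,z,T)
P=np.array([f(x,y,.142) for x,y in [(294,163),(330,163),(330,297),(295,297)]])
print(P.round(4).tolist(),P.mean(0)); e=P[0]-P[3]+P[1]-P[2];print(np.degrees(np.arctan2(-e[0],e[1])),np.linalg.norm(e)/2,np.linalg.norm(P[1]-P[0]))
tool=lambda p:((T[:3,:3].T@(p-T[:3,3]))*1e3).round(1)
print("top",tool(P.mean(0)));print("base far corners",tool(f(284,110,.045)),tool(f(308,110,.045)))
print("short top",[tool(f(x,y,.097)) for x,y in[(275,408),(304,408),(304,473),(276,473)]])
print("block",[tool(f(x,y,.045)) for x,y in[(207,60),(383,52),(372,458),(207,458)]])
```

```text
[[0.5438, -0.1587, 0.142], [0.5537, -0.1564, 0.142], [0.5633, -0.1953, 0.142], [0.5533, -0.1977, 0.142]] [ 0.55355275 -0.17701499  0.142     ]
13.77622948849754 0.04009822996881502 0.01019912629719901
top [128.4   5.5   3.7]
base far corners [225.4  -3.4 -17.5] [225.4   5.7 -17.5]
short top [array([173.4,  -6.4,  81.6]), array([173.4,   4. ,  81.6]), array([173.4,   4.2, 108.4]), array([173.4,  -6.1, 108.4])]
block [array([225.4, -32.5, -36.8]), array([225.4,  34. , -39.9]), array([225.4,  34. , 130.7]), array([225.4, -36.5, 130.8])]
```

The wrist view shows the long strap's top at (284,207). It leans slightly toward tool +y, with its base near the block axis. The short strap is at (277,277), and the pink and purple decoys are at (338,185) and (200,262). I'll centre near the base with a narrowed opening and descend.

>>> {"api": "step_arm", "payload": {"series": [{"travel":[0,2,3],"twist":[0,0,0]},{"travel":[20,2,3],"twist":[0,0,0]},{"travel":[50,2,3],"twist":[0,0,0]},{"travel":[80,2,3],"twist":[0,0,0]},{"travel":[105,2,3],"twist":[0,0,0]},{"travel":[115,2,3],"twist":[0,0,0]},{"travel":[115,2,3],"twist":[0,0,0]},{"travel":[115,2,3],"twist":[0,0,0]}], "grip": 38}}

```text
clock: 7.07
eef_pos: [0.5506, -0.1775, 0.1561]
eef_rot: [0.439, 0.554, -0.439, 0.554]
ft_force: [0.2, -0.7, -0.3]
width: 0.0382
```

Run:
```python
from h import *
T=pose()
im,d=ctrl.get_image("wrist"); np.save("pics/w5T.npy",T); cv2.imwrite("pics/w5.png",im[...,::-1])
cv2.imwrite("pics/w5c.png",cv2.resize(im[130:330,180:380,::-1],None,fx=3,fy=3,interpolation=cv2.INTER_CUBIC))
print(T[:3,3])
```

```text
[ 0.55055063 -0.17749067  0.15612633]
```

View pics/w5c.png

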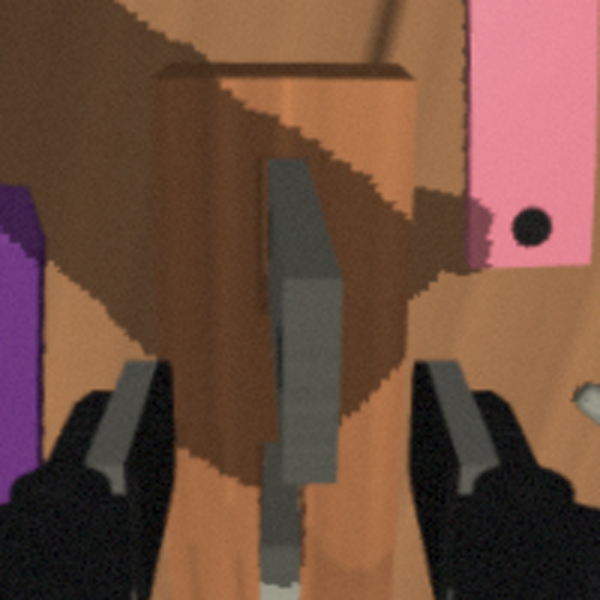

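The strap top is at crop (310,380), between the jaws (172–412). Going down.

>>> {"api": "step_arm", "payload": {"series": [{"travel":[20,0,0],"twist":[0,0,0]},{"travel":[40,0,0],"twist":[0,0,0]},{"travel":[55,0,0],"twist":[0,0,0]},{"travel":[55,0,0],"twist":[0,0,0]},{"travel":[55,0,0],"twist":[0,0,0]}]}}

```text
clock: 7.53
eef_pos: [0.5521, -0.1781, 0.1032]
eef_rot: [0.44, 0.553, -0.439, 0.555]
ft_force: [-0.1, -0.4, 0.6]
width: 0.0378
```

>>> {"api": "step_arm", "payload": {"series": [{"travel":[0,0,0],"twist":[0,0,0]},{"travel":[0,0,0],"twist":[0,0,0]},{"travel":[0,0,0],"twist":[0,0,0]},{"travel":[0,0,0],"twist":[0,0,0]},{"travel":[0,0,0],"twist":[0,0,0]},{"travel":[0,0,0],"twist":[0,0,0]}], "grip": 0, "newtons": 60}}

```text
clock: 8.03
eef_pos: [0.551, -0.1796, 0.1053]
eef_rot: [0.44, 0.553, -0.439, 0.555]
ft_force: [-4.9, 0.3, 10.2]
width: 0.0094
```

>>> {"api": "step_arm", "payload": {"series": [{"travel":[-10,0,0],"twist":[0,0,0]},{"travel":[-25,0,0],"twist":[0,0,0]},{"travel":[-45,0,0],"twist":[0,0,0]},{"travel":[-70,0,0],"twist":[0,0,0]},{"travel":[-100,0,0],"twist":[0,0,0]},{"travel":[-130,0,0],"twist":[0,0,0]},{"travel":[-160,0,0],"twist":[0,0,0]},{"travel":[-175,0,0],"twist":[0,0,0]},{"travel":[-175,0,0],"twist":[0,0,0]},{"travel":[-175,0,0],"twist":[0,0,0]}]}}

```text
clock: 8.87
eef_pos: [0.5505, -0.1793, 0.2808]
eef_rot: [0.44, 0.553, -0.439, 0.555]
ft_force: [-0.2, 0.3, -5.2]
width: 0.009
```

Run:
```python
from h import *
T=pose()
im,d=ctrl.get_image("wrist"); np.save("pics/w6T.npy",T); cv2.imwrite("pics/w6.png",im[...,::-1])
im,d=ctrl.get_image("scene"); cv2.imwrite("pics/s6.png",cv2.resize(im[130:330,150:350,::-1],None,fx=3,fy=3,interpolation=cv2.INTER_CUBIC))
print(T.round(4).tolist())
for z in (.05,): plan([.5233,.1085,.29],19.7)
```

```text
[[0.0042, 0.9739, 0.2271, 0.5505], [-0.0009, 0.2271, -0.9739, -0.1793], [-1.0, 0.0038, 0.0018, 0.2808], [0.0, 0.0, 0.0, 1.0]]
travel [-11.5, 39.9, -285.6] twist [-6.57, -0.0, 0.03]
```

View pics/w6.png

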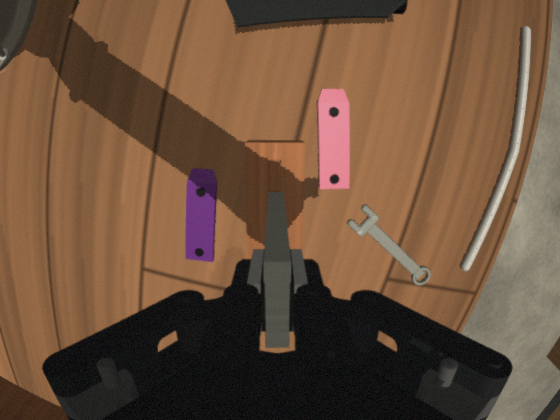

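View pics/s6.png

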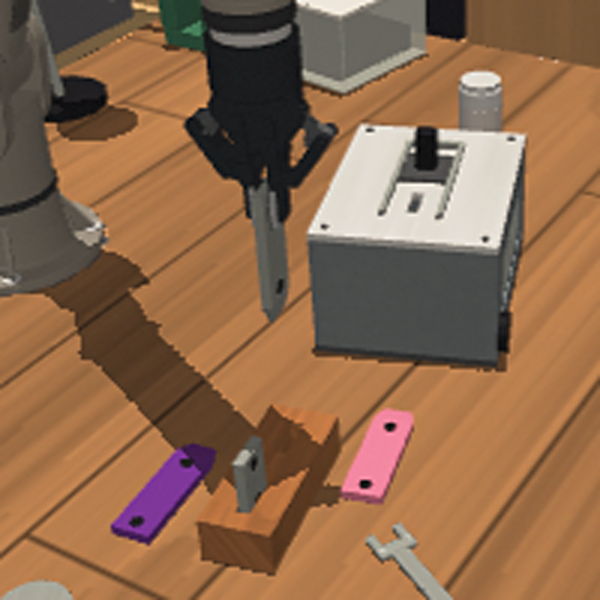

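Run:
```python
from h import *
T=np.eye(4)
for n,p in [("tip near",(.093,0,.014)),("tip far",(.093,0,-.014)),("bevel start -z",(.075,0,-.020)),("bev y+",(.075,.005,-.02)),("bev y-",(.075,-.005,-.02)),("top far edge",(-.037,0,-.02)),("top near",(-.037,0,.02))]:
    print(n,np.round(wpix(p,T),1))
im=cv2.imread("pics/w6.png"); cv2.imwrite("pics/w6c.png",cv2.resize(im[180:360,220:340],None,fx=4.4,fy=3.3 if 0 else 4.4*0.75,interpolation=cv2.INTER_CUBIC)); cv2.imwrite("pics/w6t.png",cv2.resize(im[180:270,230:330],None,fx=6,fy=6,interpolation=cv2.INTER_CUBIC))
```

```text
tip near [277.5 231.8]
tip far [277.6 196.4]
bevel start -z [277.6 194. ]
bev y+ [284.9 194.1]
bev y- [270.4 194. ]
top far edge [278.4 265. ]
top near [278.1 350.2]
```

View pics/w6t.png

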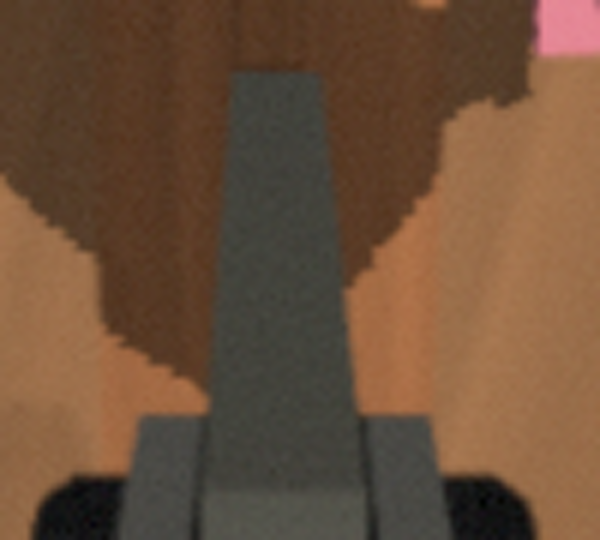

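The strap is held nearly centred: its tip is at about tool (93,−1.2,−1.5) mm and upright within about 0.01 rad. The decoys are lying on the bench, untouched by me. Moving over the slot.

>>> {"api": "step_arm", "payload": {"series": [{"travel":[-12,40,-284],"twist":[-6.6,0,0]},{"travel":[-12,40,-284],"twist":[-6.6,0,0]},{"travel":[-12,40,-284],"twist":[-6.6,0,0]},{"travel":[-12,40,-284],"twist":[-6.6,0,0]},{"travel":[-12,40,-284],"twist":[-6.6,0,0]},{"travel":[-12,40,-284],"twist":[-6.6,0,0]},{"travel":[-12,40,-284],"twist":[-6.6,0,0]},{"travel":[-12,40,-284],"twist":[-6.6,0,0]},{"travel":[-12,40,-284],"twist":[-6.6,0,0]},{"travel":[-12,40,-284],"twist":[-6.6,0,0]},{"travel":[-12,40,-284],"twist":[-6.6,0,0]},{"travel":[-12,40,-284],"twist":[-6.6,0,0]},{"travel":[-12,40,-284],"twist":[-6.6,0,0]},{"travel":[-12,40,-284],"twist":[-6.6,0,0]}]}}

```text
clock: 10.13
eef_pos: [0.5238, 0.106, 0.2904]
eef_rot: [0.407, 0.578, -0.408, 0.578]
ft_force: [0.9, -0.4, -4.8]
width: 0.0091
```

Run:
```python
from h import *
T=pose()
im,d=ctrl.get_image("wrist"); np.save("pics/w7T.npy",T); cv2.imwrite("pics/w7.png",im[...,::-1])
cv2.imwrite("pics/w7t.png",cv2.resize(im[170:270,220:340,::-1],None,fx=6,fy=6,interpolation=cv2.INTER_CUBIC))
print(T.round(4).tolist())
plan([.5249,.1079,.265],19.7)
```

```text
[[-0.0007, 0.9419, 0.3359, 0.5238], [-0.0002, 0.3359, -0.9419, 0.106], [-1.0, -0.0007, -0.0001, 0.2904], [0.0, 0.0, 0.0, 1.0]]
travel [25.5, 1.6, -1.2] twist [-0.05, -0.0, 0.03]
```

View pics/w7t.png

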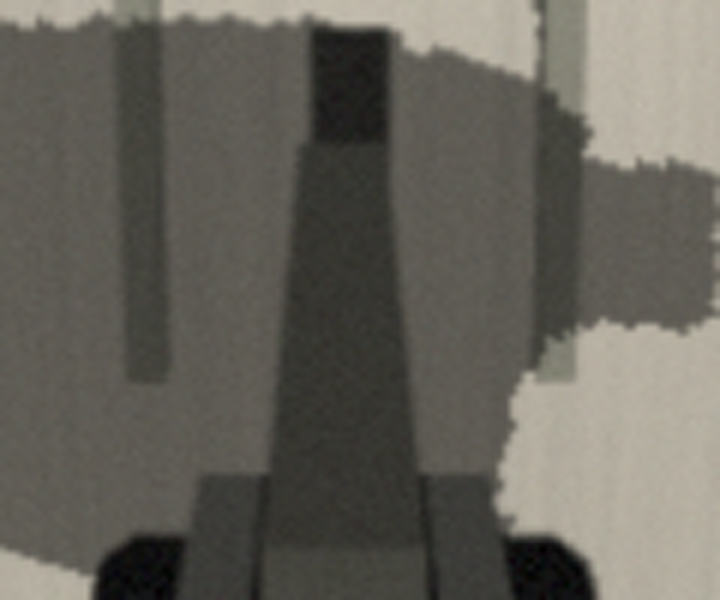

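Run:
```python
from h import *
T=np.load("pics/w7T.npy")
f=lambda x,y,z:T[:3,:3].T@(wray((x+.5)/6-.5+220,(y+.5)/6-.5+170,z,T)-T[:3,3])*1e3
for x,y in [(312,28),(388,28)]: print(f(x,y,.15).round(1))
print("slot est tool",(T[:3,:3].T@(np.array([.5233,.1089,.15])-T[:3,3])*1e3).round(1))
print("bevel corner", f(300,143,T[2,3]-.075).round(1), f(390,143,T[2,3]-.075).round(1))
```

```text
[140.4  -5.  -22.8]
[140.4   6.2 -22.8]
slot est tool [140.4   0.6  -2.9]
bevel corner [ 75.   -5.4 -20.5] [ 75.    4.9 -20.5]
```

>>> {"api": "step_arm", "payload": {"series": [{"travel":[10,1,-2],"twist":[0,0,0]},{"travel":[20,1,-2],"twist":[0,0,0]},{"travel":[30,1,-2],"twist":[0,0,0]},{"travel":[38,1,-2],"twist":[0,0,0]},{"travel":[38,1,-2],"twist":[0,0,0]},{"travel":[38,1,-2],"twist":[0,0,0]}]}}

```text
clock: 10.68
eef_pos: [0.5235, 0.1083, 0.2515]
eef_rot: [0.407, 0.578, -0.408, 0.578]
ft_force: [-0.1, 0.4, -3.6]
width: 0.0091
```

Run:
```python
from h import *
T=pose()
im,d=ctrl.get_image("wrist"); np.save("pics/w8T.npy",T)
cv2.imwrite("pics/w8t.png",cv2.resize(im[170:270,220:340,::-1],None,fx=6,fy=6,interpolation=cv2.INTER_CUBIC))
im,d=ctrl.get_image("scene"); cv2.imwrite("pics/s8.png",cv2.resize(im[130:230,230:350,::-1],None,fx=6,fy=6,interpolation=cv2.INTER_CUBIC))
print(T[:3,3].round(4), T[:3,0].round(4))
f=lambda p:(T[:3,:3].T@(np.array(p)-T[:3,3])*1e3).round(1);print(f([.5233,.1089,.15]))
```

```text
[0.5235 0.1083 0.2515] [-2.3e-03 -9.0e-04 -1.0e+00]
[101.5   0.2  -0.6]
```

View pics/w8t.png

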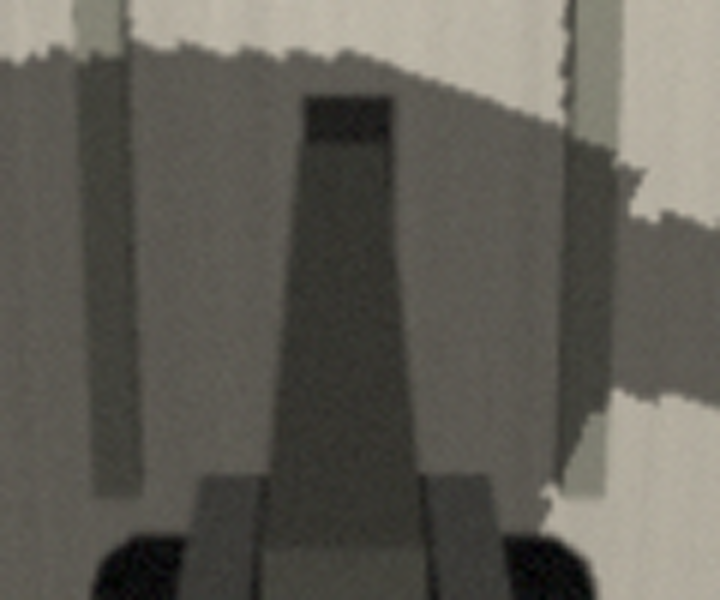

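View pics/s8.png

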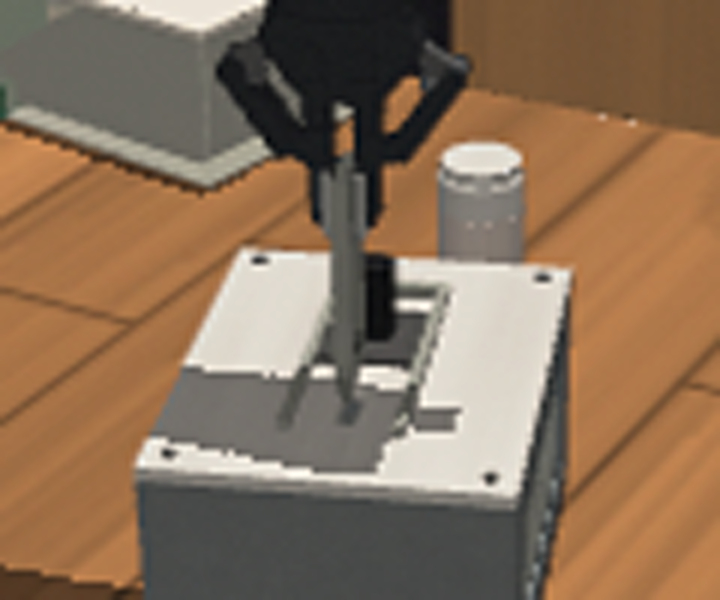

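The strap tip is directly over the slot: slot mid crop x 348, strap mid 345. I'll lower gently with force checks.

>>> {"api": "step_arm", "payload": {"series": [{"travel":[5,0.3,0],"twist":[0,0,0]},{"travel":[10,0.3,0],"twist":[0,0,0]},{"travel":[15,0.3,0],"twist":[0,0,0]},{"travel":[20,0.3,0],"twist":[0,0,0]},{"travel":[24,0.3,0],"twist":[0,0,0]},{"travel":[24,0.3,0],"twist":[0,0,0]}]}}

```text
clock: 11.28
eef_pos: [0.5239, 0.1084, 0.2275]
eef_rot: [0.407, 0.578, -0.408, 0.578]
ft_force: [-0.4, -0.6, -5.8]
width: 0.0091
```

>>> {"api": "step_arm", "payload": {"series": [{"travel":[4,0,0],"twist":[0,0,0]},{"travel":[8,0,0],"twist":[0,0,0]},{"travel":[12,0,0],"twist":[0,0,0]},{"travel":[12,0,0],"twist":[0,0,0]}]}}

```text
clock: 11.62
eef_pos: [0.5234, 0.1084, 0.2145]
eef_rot: [0.406, 0.579, -0.408, 0.577]
ft_force: [-0.2, 0.7, -3.5]
width: 0.0093
```

>>> {"api": "step_arm", "payload": {"series": [{"travel":[5,0,0],"twist":[0,0,0]},{"travel":[10,0,0],"twist":[0,0,0]},{"travel":[15,0,0],"twist":[0,0,0]},{"travel":[20,0,0],"twist":[0,0,0]},{"travel":[22,0,0],"twist":[0,0,0]},{"travel":[22,0,0],"twist":[0,0,0]},{"travel":[22,0,0],"twist":[0,0,0]},{"travel":[22,0,0],"twist":[0,0,0]}]}}

```text
clock: 12.28
eef_pos: [0.5233, 0.1083, 0.1926]
eef_rot: [0.406, 0.579, -0.408, 0.577]
ft_force: [-0.1, 0.1, -4.6]
width: 0.009
```

Run:
```python
from h import *
T=pose();o=ctrl.get_obs();print({k:np.round(o[k],3).tolist() for k in("ft_force","torque","joint_vel","width")},T[:3,3],T[:3,0].round(4))
im,d=ctrl.get_image("wrist"); cv2.imwrite("pics/w9.png",im[...,::-1])
im,d=ctrl.get_image("scene"); cv2.imwrite("pics/s9.png",cv2.resize(im[130:330,150:390,::-1],None,fx=3,fy=3,interpolation=cv2.INTER_CUBIC))
```

```text
{'ft_force': [-0.105, 0.14, -4.553], 'torque': [-0.04, 0.013, 0.015], 'joint_vel': [-0.002, -0.003, 0.002, 0.0, -0.001, 0.001, 0.001], 'width': 0.009} [0.52327506 0.10827721 0.19261583] [-0.0035 -0.0014 -1.    ]
```

View pics/w9.png

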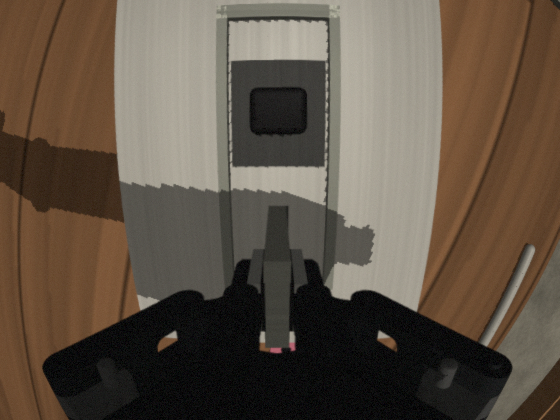

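View pics/s9.png

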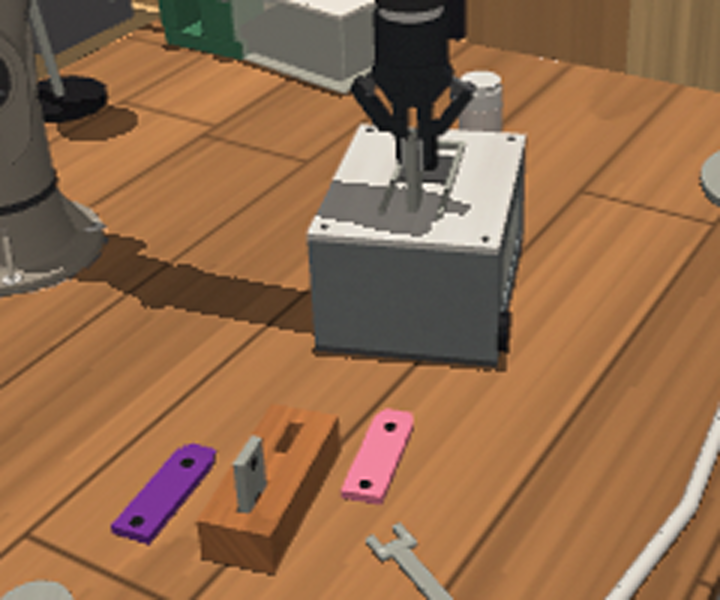

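The wrist and scene views show the strap standing in the slot at wrist (278,215–345), with the shutter clear at rows 60–165. The wrist force is just the strap's weight and nothing is moving, so I'm handing in.

Run:
```python
from bench import ctrl
print(ctrl.hand_in())
```

```text
the job is handed in; nothing more can be done
None
```

The job is handed in at about 12.4 s of the 56 s allowed; the simulator gives no verdict, so the result below rests on my own checks. I slid the shutter by its grip to its end stop, pulled the longer grey strap out of the block and lowered its bevelled end through the slot. The arm is still holding it there at 60 N.

**Last checks:**
- **Depth:** the strap's lower end is about 50 mm below the lid's top face. I worked this out from the tool height (z = 0.1926 m), assuming the strap stood on the socket floor when I gripped it and has not slipped.
- **Position and tilt:** the tool is within about 1 mm of the measured slot centre in x and y, and within 0.004 rad of vertical. The strap itself lined up to about 0.01 rad in the camera view.
- **Forces and motion:** the wrist force is 4.6 N, close to the strap's own weight, with negligible side load. Joint speeds were near zero.
- **Shutter:** it stopped at about 0.075 m with 13 N against the end stop, and the last wrist picture shows it still clear of the slot.

**What disagreed:**
- **Strap top:** the top camera and the wrist camera differed by about 6 mm on the strap's position in the block. The strap was leaning in its socket, and closing the gripper centred it.
- **Pink and purple look-alikes:** these stood upright in the first picture and were lying on the bench by the time the wrist camera saw them. The arm never went near them, and they are still on the work surface.
- **Jar and can:** I did not measure the short strap, jar, can and wrench again. The arm stayed clear of them; the last picture shows the short strap still in its socket.

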